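# Switch off the sauce warmer and open the descaler's safety cap

## Task

The drained sauce warmer is due for descaling, so first turn its red power handle from ON (green dot) to OFF (white dot), fully home. Then press down the blue push-and-turn safety cap of the descaler bottle, twist it anticlockwise while it is pressed until it comes free, and lift it off the bottle. Finish while still holding the cap in the gripper, level and still, a few centimetres above the open bottle; leave the bottle standing where it is and do not disturb the mug, the milk pitcher or the brush.

Things in the scene. Friction and masses are not known exactly. Their poses are not given: they have to be found in the camera images.
- sauce_warmer: Steel water-bath sauce warmer, fixed. Origin: on the worktop (z = 0) straight below the axis of its red switch handle; x points to its rear, y to its left. Control deck 92 x 150 mm round the origin, top 62 mm high; behind it the round open tank, 150 mm across, 116 mm high, its centre at x = 112 mm. A brass drain cock sticks out 20 mm at the deck's front, y = 50 mm.
- switch_axis (a point): Point on the vertical axis of the red handle, 94 mm above the worktop, fixed to the warmer (does not turn with the handle). The handle is an upright bar 14 mm thick, 44 mm long, 75 to 105 mm above the worktop, symmetrical about the axis, on a round red skirt 44 mm across (65 to 75 mm high). A white line on the bar's top is its pointer; the bar lies along it.
- power_handle (a joint): Angle of the red handle, rad: 0 = OFF (pointer to the warmer's left, +y, at the white dot), 1.571 = ON (pointer to the warmer's rear, +x, at the green dot). Turning it anticlockwise seen from above goes from ON to OFF. Stops at both ends; a snap spring (peak about 0.15 N m) pulls it to the nearer end, changing over half way.
- descaler_bottle: Loose square white plastic bottle with blue and yellow labels, 84 x 84 mm, about 0.75 kg, standing on the worktop. Origin: centre of its underside; z up. Body 106 mm high, shoulder sloping up to 120 mm at the neck, rim at 154 mm. It is not clamped: the downward push on the cap keeps it from turning on the worktop.
- bottle_mouth (a point): Centre of the bottle's rim, 154 mm above the bottle's underside.
- descaler_cap: Blue ribbed round cap, 54 mm in diameter (56 over the ribs), 30 mm tall, 40 g, loose on the bottle's neck, white arrows on top. Origin: centre of its lower edge, about 140 mm above the worktop when seated; cap top 30 mm above the origin. Below it 20 mm of neck show above the shoulder. Lugs inside the cap sit in notches below lugs on the neck: unpressed it is locked both ways.
- mug: White coffee mug standing near the left of the work, 80 mm across and 101 mm high; leave it alone.
- milk_pitcher: Small polished steel milk pitcher with ear handle near the right of the work, 73 mm across and 76 mm high; leave it alone.
- cleaning_brush: Grey cleaning brush lying near the front edge at the right, 195 mm long and 35 mm high; leave it alone.
- cap_top (a point): Centre of the cap's top, 170 mm above the worktop when seated. A spring resists pressing: 5 N at first, 9.5 N at 4.5 mm, bottoming at 6.5 mm (11.5 N). Pressed more than 3 mm the cap turns anticlockwise (seen from above); from 35 to 85 degrees of turn from the start it is free to lift straight off, at about 88 degrees it meets a stop.
Things that resemble listed ones, but are neither listed nor needed, are in the scene too. What is meant by the descaler_cap is not pink, purple or turquoise, and is the smaller of those in its own colour.

How it is judged:
On the way, in this order (a step that is already met when the one before it is completed fails the run):
1. the power handle is turned home to OFF while the cap still sits locked on the bottle (value of joint power_handle below 0.1 rad and z of descaler_cap in the frame of descaler_bottle below 0.145 m and angle between the x axis of descaler_cap and the x axis of descaler_bottle, either way round below 0.3 rad), for 0.2 s.
2. the cap is pressed down on the bottle against its spring, by 2 mm or more (z of descaler_cap in the frame of descaler_bottle below 0.1377 m and contact force between the fingers and descaler_cap above 1 N), for 0.05 s.
3. the cap is twisted out of its notches, 29 degrees or more from its start on the bottle (angle between the x axis of descaler_cap and the x axis of descaler_bottle, either way round above 0.5 rad and z of descaler_cap in the frame of descaler_bottle below 0.147 m), for 0.05 s.
At the end, for the whole second after the job is handed in: Handle below 0.1 rad. Fingers hold the cap still, within 0.3 rad of level, its lower edge 12 to 150 mm above the rim, within 35 mm of the bottle's axis, touching nothing else. Bottle upright on the worktop within 40 mm of its start; mug, pitcher, brush within 30 mm of theirs (value of joint power_handle below 0.1 rad and contact force between the fingers and descaler_cap above 1 N and contact force between descaler_cap and descaler_bottle below 0.1 N and z of descaler_cap in the frame of bottle_mouth between 0.012 and 0.15 m and horizontal distance between descaler_cap and bottle_mouth below 0.035 m and angle between descaler_cap's own z axis and vertical below 0.3 rad and linear speed of descaler_cap below 0.03 m/s and height (world z) of descaler_bottle below 0.005 m and angle between descaler_bottle's own z axis and vertical below 0.08 rad and distance of descaler_bottle from where it was at the start of the episode below 0.04 m and linear speed of descaler_bottle below 0.02 m/s and distance of each of mug, milk_pitcher, cleaning_brush from where it was at the start of the episode below 0.03 m); the arm keeps its last pose, push and grip.
It fails at once if the bottle is lifted off the worktop or tipped (height (world z) of descaler_bottle above 0.02 m or angle between descaler_bottle's own z axis and vertical above 0.35 rad).
It fails at once if the mug, the pitcher or the brush is pushed away or knocked over (distance of any of mug, milk_pitcher, cleaning_brush from where it was at the start of the episode above 0.04 m or angle between any of mug, milk_pitcher's own z axis and vertical above 0.5 rad).
It also fails if it takes over 54 s, if anything falls off the work surface, if the arm or the gripper's body presses on something with over 40 N, if the wrist force passes 120 N, or if a joint passes its speed limit or range.

## Robot

A 6-joint arm with a two-finger parallel gripper is mounted at the origin on a cart in front of the work surface, level with it; the furniture and walls round the work are solid. World frame = base frame: x ahead of the robot, y to its left, z up, the work surface at z = 0. Lengths are in m, angles in rad, forces in N, time in s.
With the tool pointing down it reaches from about 0.25 to 0.85 m from the base axis. Payload 12.5 kg.
Tool frame: the origin (TCP) lies at the very end of the fingers, on their centre line; the grasp point (between the pads) lies 19 mm behind it; z points along the fingers, y is the line along which they close (so a half turn about z gives the same grasp; the last joint's range is limited). The gripper opens to 93 mm and grips with 3 to 60 N. Pads are 15 mm wide; open, the fingers measure 128 mm over their backs; the gripper's body (75 mm by 188 mm) begins 65 mm behind the grasp point.
Start: joints at [1.247, 0.351, 1.652, -0, 1.139, -0.085], TCP at [0.13, 0.534, 0.219] pointing down, gripper open.
Joint ranges: [-2.75, 2.75], [-0.79, 2.1], [0.01, 2.65], [-1.57, 4.71], [0.07, 3.14], [-2.87, 2.87]. Speed limits (rad/s): [2.22, 2.22, 2.79, 3.14, 3.14, 3.14].

## Interface

Orientations are given as a rotation vector (axis times angle).
In Python, from bench import ctrl gives the robot as it stands.
- The arm moves only by the shell command python3 -m handwheel 'ROWS' [OPENING]. ROWS is JSON, a list of rows, each an object of numbers: "tx", "ty", "tz": the shift along the tool's x, y, z in cm; "turn": the turn about the tool's z in rad. A call has 1 to 5 rows; each row is the pose to reach, as a shift and turn from the pose commanded when the call began, along the tool's axes at that moment; what a row does not reach only later rows make up. A row lasts 1/10 s, in which the tool goes at most 50 mm and 8.59 degrees, less where a joint would pass 70% of its speed; a pose out of reach is approached as far as the arm can. A call with a gripper value outside its range is refused whole. OPENING is the opening, from 0 (shut) to 1 (fully open), set as the call begins (- or left out, the last holds). The fingers move at their own pace and stop on an object; the grip force is fixed at half the most. Time passes only in rows, so rows that repeat a pose let the fingers close. It gives the time, the measured TCP pose, the force, the opening and the grip force at its end, in the units of the state.
- ctrl.get_state(): the state, without advancing time (a new reading comes with each control period).
- ctrl.snapshot(name): name is "side" or "top" or "wrist"; returns a dict with "img" (384x512x3 uint8, red, green, blue), "camera_matrix" (3x3 intrinsics, pixels), "world_from_camera" (4x4, takes a point from camera to world coordinates); the wrist camera has in their place "mount" (4x4, takes a point from camera to tool coordinates, whose origin is the TCP and whose axes are the flange's). Camera axes: x right, y up, looking along -z (the intrinsics and any distortion apply to the point x, -y, -z); pixel columns grow to the right and rows downward; lengths in m; the calibration is good to about 2 mm. A picture is of the moment at which its call begins: read the wrist's pose just before it. There is no depth.
- ctrl.sign_off(): hands the job in; it is judged then, once.
Trained networks look in the newest picture that a camera, given by its name, has taken for a name from the list of things; names that differ only in an ending like _2 or _b are one class to them, and where a whole thing is asked for, a point or a joint stands for the part that bears it (a point fixed in the world has none). Each returns a list of dicts, best first, with "confidence" (0 to 1); they miss things now and then, are a little off and sometimes report something else, mostly with a low value. They report only what shows in the picture. A call takes as long as a camera call. They do not tell look-alikes from the thing itself.
- ctrl.regions_of(thing, camera): "pixels" (384x512 bool, what is visible of it) and "bbox" ([left, top, right, bottom] in pixels, round what is visible of it).
The state is a dict: "clock": time; "joints": joint angles; "joint_velocities": joint speeds; "joint_torque": joint torques, N m; "ee_pos": TCP position; "tcp_rot": TCP orientation; "contact_force": force on the tool from outside, world axes, zero at the start; "ft_torque": the same for the moment, N m; "width": finger opening in m; "gripper_force": force on a finger pad.
Only numpy, scipy, OpenCV 4.12 (cv2) and the standard library are available. Lean on these libraries where they do the work, as an engineer would, in place of code of your own. Each camera call takes 0.05 s, during which the arm holds its last target. There are 200 camera calls.

## Working session

There is one attempt and no reset: what is moved stays moved. The work goes in short steps, Python scripts to look and compute and a shell command to move; the robot and the scene stay as the last step left them, time stands still between calls to the robot, and variables do not carry over. Pictures are saved under pics/ and viewed, at most 10 in all, crops included, and the job is handed in when it is done.

```bash
ls; mkdir -p pics; cat > h.py <<'E'
import numpy as np,cv2,json
from bench import ctrl
from scipy.spatial.transform import Rotation as R
def snap(n,save=None):
    st=ctrl.get_state(); s=ctrl.snapshot(n)
    if n=="wrist":
        T=np.eye(4);T[:3,:3]=R.from_rotvec(st["tcp_rot"]).as_matrix();T[:3,3]=st["ee_pos"];s["W"]=T@np.array(s["mount"])
    else: s["W"]=np.array(s["world_from_camera"])
    s["K"]=np.array(s["camera_matrix"])
    if save: cv2.imwrite("pics/"+save,s["img"][:,:,::-1])
    return s
def ray(s,u,v):
    d=np.linalg.inv(s["K"])@[u,v,1]; d=s["W"][:3,:3]@(d*[1,-1,-1]); return s["W"][:3,3],d
def atz(s,u,v,z):
    o,d=ray(s,u,v); return o+d*(z-o[2])/d[2]
def proj(s,p):
    q=np.linalg.inv(s["W"])@np.append(p,1); q=s["K"]@(q[:3]*[1,-1,-1]); return q[:2]/q[2]
E
python3 - <<'E'
from h import *
st=ctrl.get_state();print(st["ee_pos"],st["tcp_rot"],st["clock"])
ims=[]
for c in ["top","side","wrist"]:
    s=snap(c,c+"0.png");print(c,{k:(np.round(v,3).tolist() if k!="img" else 0) for k,v in s.items() if k in("W","K","distortion")},s.keys())
    for t in ["descaler_cap","descaler_bottle","power_handle","sauce_warmer","mug","milk_pitcher","cleaning_brush"]:
        for r in ctrl.regions_of(t,c):
            y,x=np.nonzero(r["pixels"]);print(t,round(r["confidence"],2),np.round(r["bbox"]).tolist(),x.mean().round(1),y.mean().round(1),len(x),s["img"][y,x].mean(0).round())
E
```

```text
pics
[0.1299675  0.53405584 0.21809963] [-3.74234837e-01 -3.11898214e+00  1.85294120e-03] 0.0
top {'W': [[-0.011, 0.997, -0.07, 0.419], [-1.0, -0.011, 0.0, -0.09], [-0.001, 0.07, 0.998, 1.095], [0.0, 0.0, 0.0, 1.0]], 'K': [[348.906, 0.0, 256.457], [0.0, 348.906, 191.85], [0.0, 0.0, 1.0]]} dict_keys(['img', 'camera_matrix', 'world_from_camera', 'W', 'K'])
descaler_cap 0.79 [273.0, 222.0, 292.0, 232.0] 282.7 226.1 248 [220. 127. 144.]
descaler_cap 0.77 [293.0, 180.0, 313.0, 197.0] 302.2 187.3 331 [ 78. 110. 171.]
descaler_cap 0.61 [327.0, 174.0, 355.0, 200.0] 339.4 186.7 582 [ 48. 140. 129.]
descaler_cap 0.6 [256.0, 180.0, 272.0, 197.0] 262.7 187.4 250 [130.  73. 142.]
descaler_cap 0.55 [282.0, 143.0, 302.0, 167.0] 292.5 153.9 475 [ 81. 112. 170.]
descaler_bottle 0.65 [282.0, 176.0, 314.0, 206.0] 296.2 191.0 634 [156. 142. 130.]
power_handle 0.72 [192.0, 190.0, 201.0, 204.0] 194.5 195.5 178 [177.  50.  38.]
sauce_warmer 0.69 [169.0, 129.0, 224.0, 219.0] 195.7 172.8 3853 [103.  90.  80.]
mug 0.96 [127.0, 220.0, 166.0, 260.0] 144.9 235.1 992 [141. 115.  90.]
milk_pitcher 0.71 [366.0, 189
[... 1045 characters left out ...]
g 0.9 [193.0, 158.0, 224.0, 189.0] 211.6 173.2 630 [137. 128. 114.]
mug 0.24 [228.0, 248.0, 257.0, 295.0] 241.0 272.9 398 [89. 84. 76.]
milk_pitcher 0.74 [268.0, 181.0, 291.0, 199.0] 279.7 190.4 313 [ 68.  80. 112.]
milk_pitcher 0.58 [288.0, 258.0, 318.0, 307.0] 301.6 282.3 1200 [131. 122. 110.]
cleaning_brush 0.6 [227.0, 247.0, 256.0, 295.0] 240.6 272.0 422 [91. 85. 77.]
wrist {'W': [[0.236, -0.936, -0.26, 0.058], [0.972, 0.228, 0.063, 0.552], [0.0, -0.268, 0.964, 0.385], [0.0, 0.0, 0.0, 1.0]], 'K': [[265.659, 0.0, 254.308], [0.0, 265.659, 191.395], [0.0, 0.0, 1.0]]} dict_keys(['img', 'camera_matrix', 'mount', 'W', 'K'])
mug 0.68 [127.0, 334.0, 151.0, 352.0] 138.7 342.4 248 [129. 124. 112.]
```

View pics/top0.png

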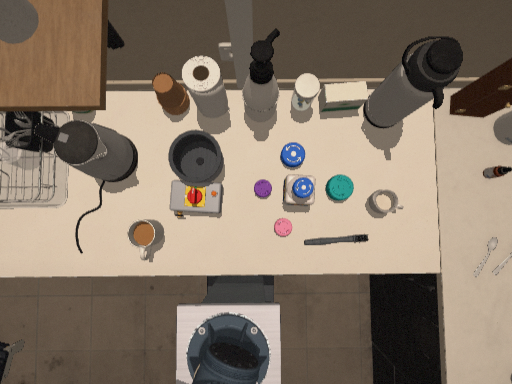

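View pics/side0.png

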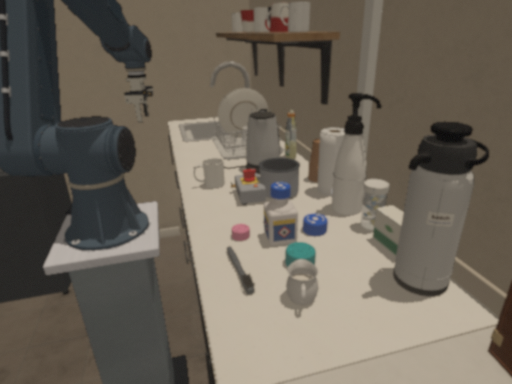

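The top view shows the warmer switch at about (195,197), with the bottle and its blue cap at about (302,187). The loose blue cap at (292,154) is the larger one, lying on the worktop. The pink, purple and turquoise caps are decoys.

```bash
python3 - <<'E'
from h import *
s=snap("top")
for n,t,z in [("cap","descaler_cap",.17),("handle","power_handle",.1),("mug","mug",.1),("pit","milk_pitcher",.07)]:
    for r in ctrl.regions_of(t,"top"):
        y,x=np.nonzero(r["pixels"]);b=r["bbox"];print(n,round(r["confidence"],2),atz(s,(b[0]+b[2])/2,(b[1]+b[3])/2,z).round(3))
print("handle c",atz(s,195,197,.09).round(3),"tank",atz(s,196,156,.116).round(3))
i=s["img"][140:230,160:320];cv2.imwrite("pics/topc.png",cv2.resize(i[:,:,::-1],(800,450),interpolation=2))
st=ctrl.get_state();Rm=R.from_rotvec(st["tcp_rot"]).as_matrix();print(Rm.round(3))
print("to handle",Rm.T@(np.append(atz(s,195,197,.09)[:2],.2)-st["ee_pos"]))
E
```

```text
cap 0.91 [ 0.483 -0.314  0.17 ]
cap 0.88 [ 0.584 -0.188  0.17 ]
cap 0.64 [ 0.391 -0.157  0.17 ]
cap 0.53 [ 0.494 -0.214  0.17 ]
cap 0.51 [ 0.493 -0.107  0.17 ]
handle 0.67 [0.476 0.078 0.1  ]
handle 0.49 [ 0.496 -0.207  0.1  ]
mug 0.7 [0.352 0.221 0.1  ]
mug 0.38 [ 0.497 -0.226  0.1  ]
pit 0.86 [ 0.455 -0.469  0.07 ]
handle c [0.477 0.088 0.09 ] tank [0.591 0.08  0.116]
[[-0.972  0.237 -0.   ]
 [ 0.237  0.972  0.   ]
 [ 0.     0.    -1.   ]]
to handle [-0.44234848 -0.3521667   0.01862502]
```

View pics/topc.png

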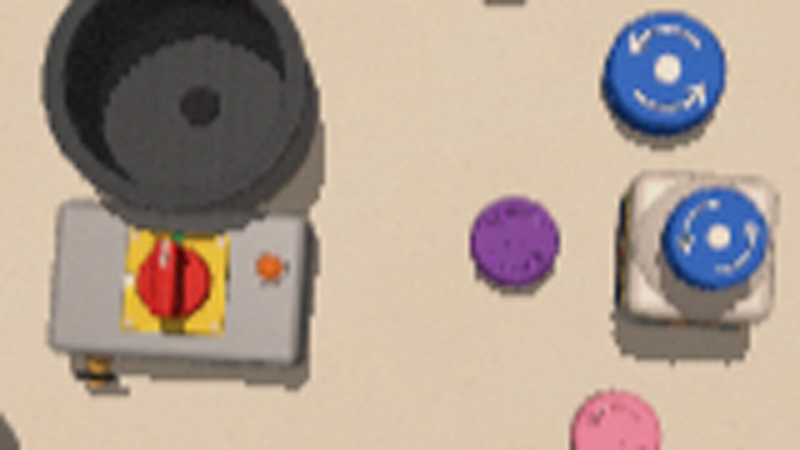

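The crop shows the pointer towards the tank (ON). The deck is yawed about -3.5°, and the seated cap is at about (303,187) in the full image. I'm moving over to the switch now.

```bash
cat > to.py <<'E'
import sys
from h import *
# usage: to.py x y z ang(tool x angle, rad): remaining shift in tool axes
st=ctrl.get_state();Rm=R.from_rotvec(st["tcp_rot"]).as_matrix();x,y,z,a=map(float,sys.argv[1:5])
c=np.arctan2(Rm[1,0],Rm[0,0]);print("rem cm",(100*Rm.T@(np.array([x,y,z])-st["ee_pos"])).round(2),"turn",round(c-a,3),"ang",c.round(3),"t",st["clock"],"pos",st["ee_pos"].round(4),"f",np.round(st["contact_force"],1),"w",st["width"],"j6",st["joints"][5])
E
python3 -m handwheel '[{"tx":-44.2,"ty":-35,"tz":0,"turn":2.9},{"tx":-44.2,"ty":-35,"tz":0,"turn":2.9},{"tx":-44.2,"ty":-35,"tz":0,"turn":2.9},{"tx":-44.2,"ty":-35,"tz":0,"turn":2.9},{"tx":-44.2,"ty":-35,"tz":0,"turn":2.9}]' 1; python3 to.py .477 .083 .2 -.06
```

```text
clock: 1.95
ee_pos: [0.2846, 0.3356, 0.2188]
tcp_rot: [1.499, 2.761, 0.001]
contact_force: [0.6, 0.6, -0.5]
width: 0.0931
gripper_force: 0.0
rem cm [-31.67   2.37   1.88] turn 2.207 ang 2.147 t 1.95 pos [0.2846 0.3356 0.2188] f [ 0.6  0.6 -0.5] w 0.09306655345095428 j6 0.18541157387706722
```

```bash
python3 -m handwheel '[{"tx":-31.5,"ty":2.3,"tz":0,"turn":2.2},{"tx":-31.5,"ty":2.3,"tz":0,"turn":2.2},{"tx":-31.5,"ty":2.3,"tz":0,"turn":2.2},{"tx":-31.5,"ty":2.3,"tz":0,"turn":2.2},{"tx":-31.5,"ty":2.3,"tz":0,"turn":2.2}]' >/dev/null; python3 to.py .477 .083 .2 -.06
```

```text
rem cm [-4.63  4.87  1.89] turn 1.456 ang 1.396 t 2.45 pos [0.4371 0.137  0.2189] f [0.1 0.8 0.1] w 0.09281913864573334 j6 0.37642772851121703
```

```bash
python3 -m handwheel '[{"tx":-4.6,"ty":4.9,"turn":1.45},{"tx":-4.6,"ty":4.9,"turn":1.45},{"tx":-4.6,"ty":4.9,"turn":1.45},{"tx":-4.6,"ty":4.9,"turn":1.45},{"tx":-4.6,"ty":4.9,"turn":1.45}]' >/dev/null; python3 -m handwheel '[{"turn":0.7},{"turn":0.7},{"turn":0.7},{"turn":0.7},{"turn":0.7}]'>/dev/null;python3 to.py .477 .083 .2 -.06
python3 - <<'E'
from h import *
s=snap("wrist","w1.png")
for t in ["power_handle","switch_axis"]:
  for r in ctrl.regions_of(t,"wrist"):
    b=r["bbox"];y,x=np.nonzero(r["pixels"]);print(t,r["confidence"],b,x.mean(),y.mean())
for p in [(.477,.083,.105),(.477,.083,.065)]:print(proj(s,p))
E
```

```text
rem cm [-4.63  4.87  1.89] turn 1.456 ang 1.396 t 2.45 pos [0.4371 0.137  0.2189] f [0.1 0.8 0.1] w 0.09281913864573334 j6 0.37642772851121703
switch_axis 0.76 [241.6, 139.5, 479.2, 267.4] 361.846827541228 196.0733252585484
[296.95286732 227.45118536]
[292.11187735 215.05322662]invalid input
invalid input
```

View pics/w1.png

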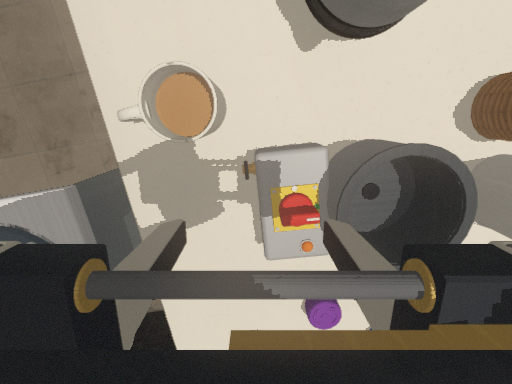

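The wrist view shows the handle's bar at about (303,216) on the skirt at (296,206), with the pointer towards the tank. Moves need all four fields, so I'll repeat the last one with them.

```bash
python3 -m handwheel '[{"tx":-4.6,"ty":4.9,"tz":0,"turn":1.45},{"tx":-4.6,"ty":4.9,"tz":0,"turn":1.45},{"tx":-4.6,"ty":4.9,"tz":0,"turn":1.45},{"tx":-4.6,"ty":4.9,"tz":0,"turn":1.45},{"tx":-4.6,"ty":4.9,"tz":0,"turn":1.45}]' >/dev/null; python3 -m handwheel '[{"tx":0,"ty":0,"tz":0,"turn":0.7},{"tx":0,"ty":0,"tz":0,"turn":0.7},{"tx":0,"ty":0,"tz":0,"turn":0.7},{"tx":0,"ty":0,"tz":0,"turn":0.7},{"tx":0,"ty":0,"tz":0,"turn":0.7}]'>/dev/null;python3 to.py .477 .083 .2 -.06
python3 - <<'E'
from h import *
s=snap("wrist","w2.png")
for t in ["power_handle"]:
  for r in ctrl.regions_of(t,"wrist"):
    b=r["bbox"];y,x=np.nonzero(r["pixels"]);print(t,r["confidence"],b,x.mean(),y.mean())
for p in [(.477,.083,.105),(.477,.083,.075),(.499,.082,.105),(.455,.084,.105)]:print(proj(s,p))
hsv=cv2.cvtColor(s["img"],cv2.COLOR_RGB2HSV)
m=(((hsv[...,0]<6)|(hsv[...,0]>174))&(hsv[...,1]>150)&(hsv[...,2]>60)).astype(np.uint8)
n,l,st,c=cv2.connectedComponentsWithStats(m)
for i in range(1,n):
  if st[i,4]>100:print(st[i],c[i])
E
```

```text
rem cm [0.12 0.36 1.87] turn 0.01 ang -0.05 t 3.6 pos [0.476  0.0867 0.2187] f [-0.2 -0.1 -0.6] w 0.09294169695391548 j6 1.7045255559311958
power_handle 0.87 [237.6, 155.3, 267.7, 204.3] 250.30172413793105 177.81704980842912
[257.52536602 187.28143714]
[257.24909504 180.94733257]
[257.49694434 167.31344053]
[257.55265207 206.45157328]
[233 159  35  43 982] [249.70672098 178.12321792]
```

View pics/w2.png

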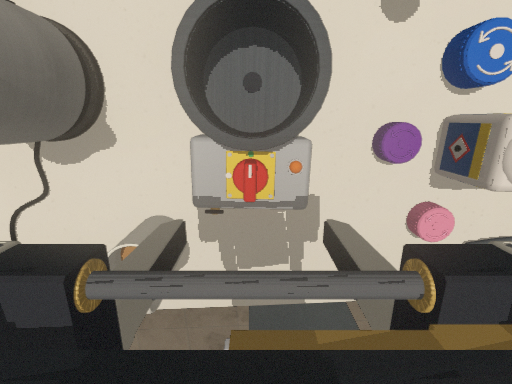

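The handle is centred at about (250,183) at bar-top level, roughly 7 px left of and 4 px above my prediction. I'll work out the correction and go down.

```bash
python3 - <<'E'
from h import *
s=snap("wrist")
print(atz(s,250.5,176.3,.075),atz(s,250.2,183.5,.105),atz(s,252,83,.0),(atz(s,308,206,.062)-atz(s,192,208,.062)))
E
python3 to.py .481 .091 .082 -.05
```

```text
[0.48314747 0.09064911 0.075     ] [0.48169541 0.09061402 0.105     ] [0.59542577 0.08410523 0.        ] [-0.00410518 -0.14880925  0.        ]
rem cm [ 0.46 -0.48 13.67] turn 0.007 ang -0.043 t 3.75 pos [0.4762 0.0864 0.2187] f [-0.8 -0.8 -0.2] w 0.09260958745389536 j6 1.6964752209770815
```

```bash
python3 -m handwheel '[{"tx":0.55,"ty":-0.45,"tz":5,"turn":0},{"tx":0.55,"ty":-0.45,"tz":9,"turn":0},{"tx":0.55,"ty":-0.45,"tz":12,"turn":0},{"tx":0.55,"ty":-0.45,"tz":13.6,"turn":0},{"tx":0.55,"ty":-0.45,"tz":13.6,"turn":0}]' >/dev/null; python3 to.py .482 .0906 .082 -.05
python3 - <<'E'
from h import *
s=snap("wrist","w3.png")
E
```

```text
rem cm [ 0.11 -0.06 -0.12] turn 0.007 ang -0.043 t 4.25 pos [0.4809 0.09   0.0808] f [ 0.5 -0.1  0.1] w 0.0934629747761485 j6 1.7038429685662955
```

View pics/w3.png

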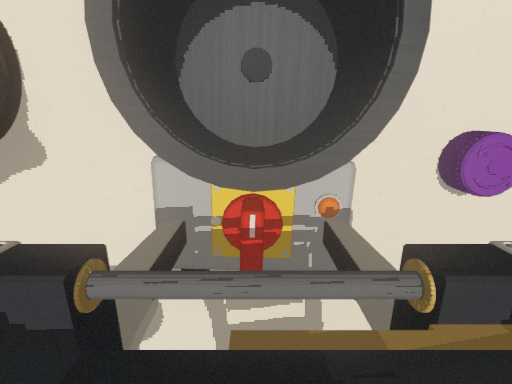

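The bar at (252,225) runs down the image between the fingers and is centred. Closing.

```bash
python3 -m handwheel '[{"tx":0,"ty":0,"tz":0,"turn":0},{"tx":0,"ty":0,"tz":0,"turn":0},{"tx":0,"ty":0,"tz":0,"turn":0},{"tx":0,"ty":0,"tz":0,"turn":0},{"tx":0,"ty":0,"tz":0,"turn":0}]' 0 >/dev/null;python3 -m handwheel '[{"tx":0,"ty":0,"tz":0,"turn":0},{"tx":0,"ty":0,"tz":0,"turn":0},{"tx":0,"ty":0,"tz":0,"turn":0}]'; python3 to.py .482 .0906 .082 -.05
```

```text
clock: 5.1
ee_pos: [0.4823, 0.0896, 0.0826]
tcp_rot: [3.141, -0.074, -0.0]
contact_force: [0.4, 0.1, 0.7]
width: 0.0336
gripper_force: 0.0
rem cm [-0.04 -0.09  0.06] turn 0.003 ang -0.047 t 5.1 pos [0.4823 0.0896 0.0826] f [0.4 0.1 0.7] w 0.03357672222159875 j6 1.7067994989280921
```

```bash
python3 -m handwheel '[{"tx":0,"ty":0,"tz":0,"turn":0},{"tx":0,"ty":0,"tz":0,"turn":0},{"tx":0,"ty":0,"tz":0,"turn":0},{"tx":0,"ty":0,"tz":0,"turn":0},{"tx":0,"ty":0,"tz":0,"turn":0}]'
```

```text
clock: 5.6
ee_pos: [0.4825, 0.0914, 0.0827]
tcp_rot: [-3.138, 0.076, -0.001]
contact_force: [-0.2, 16.0, -0.8]
width: 0.0138
gripper_force: 29.9
```

```bash
python3 -m handwheel '[{"tx":0,"ty":-0.2,"tz":0,"turn":0},{"tx":0,"ty":-0.2,"tz":0,"turn":-0.13},{"tx":0,"ty":-0.2,"tz":0,"turn":-0.26},{"tx":0,"ty":-0.2,"tz":0,"turn":-0.39},{"tx":0,"ty":-0.2,"tz":0,"turn":-0.52}]'; python3 to.py .482 .092 .082 1.52
```

```text
clock: 6.1
ee_pos: [0.4825, 0.0918, 0.0827]
tcp_rot: [-3.052, -0.743, -0.0]
contact_force: [-0.1, 3.5, 0.9]
width: 0.0134
gripper_force: 29.9
rem cm [-0.04 -0.04  0.07] turn -1.042 ang 0.478 t 6.1 pos [0.4825 0.0918 0.0827] f [-0.1  3.5  0.9] w 0.01337213690891411 j6 1.185744790142738
```

```bash
python3 -m handwheel '[{"tx":0,"ty":0,"tz":0,"turn":-0.13},{"tx":0,"ty":0,"tz":0,"turn":-0.26},{"tx":0,"ty":0,"tz":0,"turn":-0.39},{"tx":0,"ty":0,"tz":0,"turn":-0.52},{"tx":0,"ty":0,"tz":0,"turn":-0.65}]'; python3 to.py .482 .092 .082 1.52
```

```text
clock: 6.6
ee_pos: [0.4824, 0.0919, 0.0827]
tcp_rot: [-2.654, -1.679, -0.0]
contact_force: [-0.4, 3.6, 1.2]
width: 0.0137
gripper_force: 29.9
rem cm [-0.01 -0.04  0.07] turn -0.392 ang 1.128 t 6.6 pos [0.4824 0.0919 0.0827] f [-0.4  3.6  1.2] w 0.013711518183068453 j6 0.535419079366243
```

```bash
python3 -m handwheel '[{"tx":0,"ty":0,"tz":0,"turn":-0.13},{"tx":0,"ty":0,"tz":0,"turn":-0.26},{"tx":0,"ty":0,"tz":0,"turn":-0.40},{"tx":0,"ty":0,"tz":0,"turn":-0.42},{"tx":0,"ty":0,"tz":0,"turn":-0.42}]'; python3 to.py .482 .092 .082 1.52;python3 -c "
from h import *
print(ctrl.get_state()['ft_torque'])"
```

```text
clock: 7.1
ee_pos: [0.4823, 0.0919, 0.0827]
tcp_rot: [-2.256, -2.185, -0.0]
contact_force: [-2.7, 5.2, 3.6]
width: 0.0139
gripper_force: 30.3
rem cm [ 0.   -0.03  0.07] turn 0.019 ang 1.539 t 7.1 pos [0.4823 0.0919 0.0827] f [-2.7  5.2  3.6] w 0.013862621492746816 j6 0.12416722761452437
[ 0.82509446  0.48200305 -0.44291977]
```

The reaction moment of -0.44 N m means the handle is against its stop. Opening a little and rising.

```bash
python3 -m handwheel '[{"tx":0,"ty":0,"tz":0,"turn":0.03},{"tx":0,"ty":0,"tz":0,"turn":0.03},{"tx":0,"ty":0,"tz":0,"turn":0.03},{"tx":0,"ty":0,"tz":0,"turn":0.03},{"tx":0,"ty":0,"tz":0,"turn":0.03}]' 0.3
python3 -m handwheel '[{"tx":0,"ty":0,"tz":-3,"turn":0},{"tx":0,"ty":0,"tz":-7,"turn":0},{"tx":0,"ty":0,"tz":-11,"turn":0},{"tx":0,"ty":0,"tz":-15,"turn":0},{"tx":0,"ty":0,"tz":-17,"turn":0}]' | head -2
python3 to.py .497 -.214 .25 1.5
python3 - <<'E'
from h import *
s=snap("wrist","w4.png")
E
```

```text
clock: 7.6
ee_pos: [0.4825, 0.0915, 0.0826]
tcp_rot: [2.285, 2.156, -0.0]
contact_force: [0.6, 0.8, -1.6]
width: 0.0281
gripper_force: 0.0
clock: 8.1
ee_pos: [0.4833, 0.0917, 0.256]
rem cm [-30.44   3.14   0.6 ] turn 0.013 ang 1.513 t 8.1 pos [0.4833 0.0917 0.256 ] f [ 0.4 -0.1 -0.3] w 0.027933257708218483 j6 0.15101231492515066
```

View pics/w4.png

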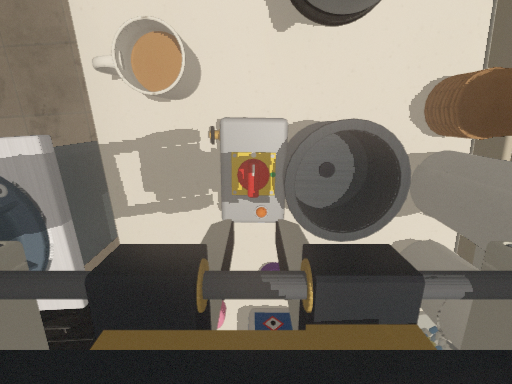

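The handle's bar now lies across the deck's length at (252,180) with its pointer to the warmer's left: OFF. Now to the bottle.

```bash
python3 -m handwheel '[{"tx":-30.4,"ty":3,"tz":0,"turn":0},{"tx":-30.4,"ty":3,"tz":0,"turn":0},{"tx":-30.4,"ty":3,"tz":0,"turn":0},{"tx":-30.4,"ty":3,"tz":0,"turn":0},{"tx":-30.4,"ty":3,"tz":0,"turn":0}]' 1 >/dev/null; python3 to.py .497 -.214 .25 1.5
```

```text
rem cm [-5.34  0.81  0.21] turn 0.013 ang 1.513 t 8.65 pos [ 0.4921 -0.1602  0.2521] f [ 0.7  0.1 -0.3] w 0.06362810313218079 j6 -0.34647352304352363
```

```bash
python3 -m handwheel '[{"tx":-5.3,"ty":0.4,"tz":0,"turn":0},{"tx":-5.3,"ty":0.4,"tz":0,"turn":0},{"tx":-5.3,"ty":0.4,"tz":0,"turn":0}]' >/dev/null; python3 to.py .497 -.214 .25 1.5
python3 - <<'E'
from h import *
s=snap("wrist","w5.png")
for r in ctrl.regions_of("descaler_cap","wrist"):
    b=r["bbox"];y,x=np.nonzero(r["pixels"]);print(r["confidence"],b,s["img"][y,x].mean(0).round(),atz(s,(b[0]+b[2])/2,(b[1]+b[3])/2,.16).round(4))
print(proj(s,(.495,-.214,.17)))
t=snap("top");print(atz(t,303,187.4,.17),atz(t,302.7,188,.165))
E
```

```text
rem cm [-0.17  0.41  0.18] turn 0.011 ang 1.511 t 8.95 pos [ 0.493  -0.2121  0.2518] f [0.3 0.1 0.4] w 0.08715778212204325 j6 -0.4327597156219004
0.97 [306.6, 130.0, 359.4, 184.3] [105. 128. 171.] [ 0.5717 -0.1797  0.16  ]
0.97 [243.0, 77.7, 282.6, 114.7] [144. 100. 153.] [ 0.5064 -0.1196  0.16  ]
0.8 [229.9, 168.6, 285.1, 223.7] [ 82.  96. 130.] [ 0.4961 -0.2148  0.16  ]
0.78 [164.3, 123.3, 201.7, 164.7] [141.  95. 100.] [ 0.4276 -0.1583  0.16  ]
0.69 [246.1, 220.7, 294.1, 272.1] [ 68. 140. 131.] [ 0.5064 -0.2716  0.16  ]
[256.43838084 198.31920036]
[ 0.49442838 -0.21382456  0.17      ] [ 0.49323478 -0.21366074  0.165     ]
```

View pics/w5.png

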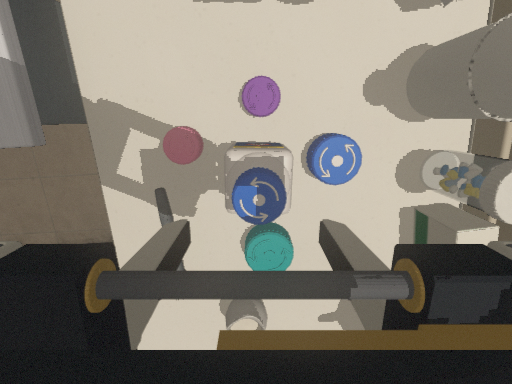

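The cap centre is at (259,200), which puts it near x = 0.497, y = -0.215. Descending.

```bash
python3 -m handwheel '[{"tx":-0.3,"ty":0.4,"tz":0,"turn":0},{"tx":-0.3,"ty":0.4,"tz":4,"turn":0},{"tx":-0.3,"ty":0.4,"tz":8,"turn":0},{"tx":-0.3,"ty":0.4,"tz":11,"turn":0},{"tx":-0.3,"ty":0.4,"tz":11.4,"turn":0}]' 1 >/dev/null;python3 -m handwheel '[{"tx":0,"ty":0,"tz":0,"turn":0},{"tx":0,"ty":0,"tz":0,"turn":0},{"tx":0,"ty":0,"tz":0,"turn":0},{"tx":0,"ty":0,"tz":0,"turn":0}]' 0.68;  python3 to.py .497 -.215 .138 1.5
```

```text
clock: 10.0
ee_pos: [0.4978, -0.2148, 0.1398]
tcp_rot: [2.283, 2.155, 0.001]
contact_force: [0.1, 0.0, -0.1]
width: 0.0663
gripper_force: 0.0
rem cm [-0.03 -0.08  0.18] turn 0.013 ang 1.513 t 10.0 pos [ 0.4978 -0.2148  0.1398] f [ 0.1  0.  -0.1] w 0.06631735224123184 j6 -0.4352108702674825
```

```bash
python3 -m handwheel '[{"tx":0,"ty":0,"tz":0.1,"turn":0},{"tx":0,"ty":0,"tz":0.1,"turn":0},{"tx":0,"ty":0,"tz":0.1,"turn":0},{"tx":0,"ty":0,"tz":0.1,"turn":0}]' 0;  python3 to.py .497 -.215 .138 1.5
```

```text
clock: 10.4
ee_pos: [0.4974, -0.2146, 0.1377]
tcp_rot: [2.285, 2.156, 0.0]
contact_force: [-0.3, 0.4, 1.9]
width: 0.0535
gripper_force: 30.0
rem cm [-0.04 -0.03 -0.03] turn 0.013 ang 1.513 t 10.4 pos [ 0.4974 -0.2146  0.1377] f [-0.3  0.4  1.9] w 0.053516924561123023 j6 -0.43522482372036836
```

```bash
python3 -m handwheel '[{"tx":0,"ty":0,"tz":0.2,"turn":0},{"tx":0,"ty":0,"tz":0.4,"turn":0},{"tx":0,"ty":0,"tz":0.6,"turn":0},{"tx":0,"ty":0,"tz":0.75,"turn":0},{"tx":0,"ty":0,"tz":0.75,"turn":0}]';  python3 to.py .497 -.215 .138 1.5
```

```text
clock: 10.9
ee_pos: [0.4975, -0.2147, 0.1309]
tcp_rot: [2.284, 2.156, 0.0]
contact_force: [-4.1, 2.5, 11.8]
width: 0.0533
gripper_force: 30.0
rem cm [-0.04 -0.05 -0.71] turn 0.013 ang 1.513 t 10.9 pos [ 0.4975 -0.2147  0.1309] f [-4.1  2.5 11.8] w 0.053259371813078354 j6 -0.4352213939351787
```

Pressed about 6.8 mm at 12 N. Adding a little push and twisting anticlockwise.

```bash
python3 -m handwheel '[{"tx":0,"ty":0,"tz":0.1,"turn":0},{"tx":0,"ty":0,"tz":0.1,"turn":-0.12},{"tx":0,"ty":0,"tz":0.1,"turn":-0.24},{"tx":0,"ty":0,"tz":0.1,"turn":-0.36},{"tx":0,"ty":0,"tz":0.1,"turn":-0.48}]';python3 -c "
from h import *
print(ctrl.get_state()['ft_torque'])"
```

```text
clock: 11.4
ee_pos: [0.4986, -0.2151, 0.1308]
tcp_rot: [1.699, 2.638, 0.001]
contact_force: [-1.6, 1.1, 15.6]
width: 0.0536
gripper_force: 30.0
[ 0.13152841  0.23498386 -0.20374177]
```

```bash
python3 -m handwheel '[{"tx":0,"ty":0,"tz":0,"turn":-0.12},{"tx":0,"ty":0,"tz":0,"turn":-0.24},{"tx":0,"ty":0,"tz":0,"turn":-0.36},{"tx":0,"ty":0,"tz":0,"turn":-0.48},{"tx":0,"ty":0,"tz":0,"turn":-0.6}]';python3 -c "
from h import *
print(ctrl.get_state()['ft_torque'])
snap('wrist','w6.png')"
```

```text
clock: 11.9
ee_pos: [0.4984, -0.215, 0.1308]
tcp_rot: [0.843, 3.023, -0.001]
contact_force: [-2.4, 0.6, 15.6]
width: 0.054
gripper_force: 30.0
[ 0.16657982  0.36582929 -0.17612192]
```

View pics/w6.png

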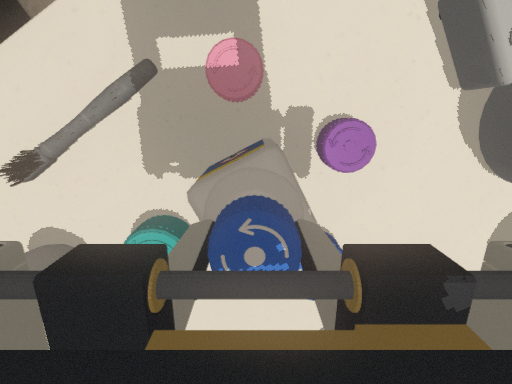

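The bottle's label edge is tilted about -28° in the image, which matches an unturned bottle and a 62° tool turn. The cap arrows turned with the gripper, so I'm lifting slowly.

```bash
python3 -m handwheel '[{"tx":0,"ty":0,"tz":-0.3,"turn":0},{"tx":0,"ty":0,"tz":-0.6,"turn":0},{"tx":0,"ty":0,"tz":-0.9,"turn":0},{"tx":0,"ty":0,"tz":-1.1,"turn":0},{"tx":0,"ty":0,"tz":-1.3,"turn":0}]'
```

```text
clock: 12.45
ee_pos: [0.497, -0.2144, 0.1419]
tcp_rot: [-0.851, -3.023, -0.0]
contact_force: [0.3, -0.5, -0.4]
width: 0.0534
gripper_force: 30.0
```

Only the cap's own weight shows on the wrist now, so it is free. Raising it so its lower edge is about 4 cm above the rim.

```bash
python3 -m handwheel '[{"tx":0,"ty":0,"tz":-1,"turn":0},{"tx":0,"ty":0,"tz":-2.2,"turn":0},{"tx":0,"ty":0,"tz":-3.4,"turn":0},{"tx":0,"ty":0,"tz":-4.6,"turn":0},{"tx":0,"ty":0,"tz":-5.4,"turn":0}]' >/dev/null; python3 -m handwheel '[{"tx":0,"ty":0,"tz":0,"turn":0},{"tx":0,"ty":0,"tz":0,"turn":0},{"tx":0,"ty":0,"tz":0,"turn":0},{"tx":0,"ty":0,"tz":0,"turn":0},{"tx":0,"ty":0,"tz":0,"turn":0}]'; python3 -c "
from h import *
snap('side','s7.png');i=cv2.imread('pics/s7.png')[130:290,170:370];cv2.imwrite('pics/s7c.png',cv2.resize(i,(750,600),interpolation=2))"
```

```text
clock: 13.45
ee_pos: [0.4972, -0.2145, 0.1958]
tcp_rot: [-0.851, -3.023, -0.0]
contact_force: [0.5, 0.4, -0.9]
width: 0.0536
gripper_force: 30.0
```

View pics/s7c.png

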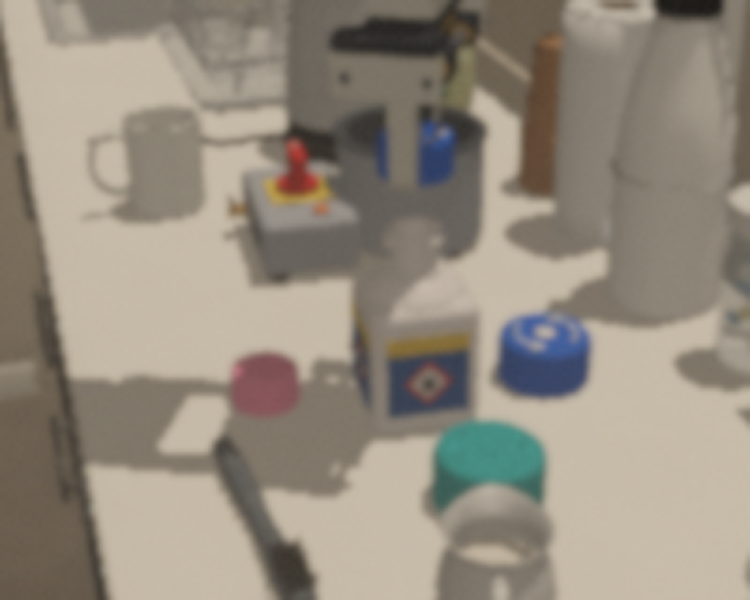

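The side view shows the cap level in the gripper at (415,150), clear above the open neck at (415,235). The bottle is standing and the handle is at OFF.

```bash
python3 -c "
from h import *
print(ctrl.sign_off())"
```

```text
the job is handed in; nothing more can be done
None
```

The handle is at OFF, the descaler cap is off and held level about 4 cm above the open, standing bottle, and the job was handed in at about 13.5 s of the 54 s; the hand-in call returned no verdict.

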